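# Tip a parts carton into the booking-in cradle and press it home

## Task

The tall parts carton stands on end in the blue-railed booking-in cradle. Without picking it up, push it near its top so that it topples onto its side towards the orange sensing plate, then slide it along the cradle and press it against the plate with about 10 N (never more than 20 N) for half a second so that it registers. Leave it lying there at the plate, and do not disturb the other things on the bench.

Things in the scene. Friction and masses are not known exactly. Their poses are not given: they have to be found in the camera images.
- carton: Tall closed cardboard carton with a red band round its upper part, 70 mm (its x) by 90 mm (its y) by 210 mm (its z), about 0.3 to 0.6 kg with its weight in the middle. At the start it stands on end between the cradle's rails, near the end away from the sensing plate, its x axis pointing roughly along the cradle towards the plate. Origin: centre of its underside; z towards its top.
- carton_top (a point): Centre of the carton's top end, 210 mm from its origin along its z; same axes as the carton. This end must finish at the sensing plate.
- cradle: Low steel cradle fixed to the bench: floor 485 mm long (from 190 mm behind to 295 mm ahead of the origin, along its x) and 126 mm wide, its top 6 mm above the bench, with two blue side rails, inner faces 114 mm apart, tops 28 mm above the bench. Open above and at the end away from the plate. Origin on the bench, on the centre line; x points along the cradle to the sensing plate, z up.
- wash_bottle: Blue screen-wash bottle with white cap, 72 mm across, 210 mm high, standing; origin at the centre of its underside. Leave alone.
- spray_can: Blue spray can with white cap, 60 mm across, 190 mm high, standing; origin at the centre of its underside. Leave alone.
- glove_box: White and blue glove dispenser box lying flat, 120 by 230 by 65 mm high; origin at the centre of its underside. Leave alone.
- driver: Yellow and black cordless driver standing on its battery, about 75 by 160 by 180 mm high; origin at the centre of its underside. Leave alone.
- sensor: Fixed green housing 36 mm thick, 76 mm high, 225 to 255 mm ahead of the cradle's origin. Origin: foot of its front face, on the cradle floor; x points away from the carton. It carries the orange sensing plate, 90 mm wide, 3 to 58 mm above the floor, whose face stands 14 to 44 mm in front of the housing: set anew each job, not measured: feel for it. The plate yields 1 mm per 8 N, at most 5 mm.
Mind the look-alikes: they are no part of the job. What is shaped like the carton but purple or yellow is not meant.

How it is judged (in metres and radians):
On the way, in this order (a step that is already met when the one before it is completed fails the run):
1. the carton has been toppled and lies on its side in the cradle, top end towards the sensing plate and not yet at it (angle between carton's own z axis and vertical between 1.5 and 1.64 rad and height (world z) of carton below 0.052 m and x of carton_top in the frame of sensor between -0.22 and -0.046 m), for 0.2 s.
2. the carton is pressed on the sensing plate with 5 to 20 N for 0.3 s (contact force between carton and sensor above 5 N and angle between carton's own z axis and vertical above 1.5 rad), for 0.3 s.
At the end, for the whole second after the job is handed in: The carton lies flat on its side in the cradle (within 4 degrees of level), its top end left where the sensing plate stands (9 to 50 mm in front of the housing) and square to it within about 6 degrees, at rest and released (angle between carton's own z axis and vertical between 1.5 and 1.64 rad and height (world z) of carton below 0.052 m and x of carton_top in the frame of sensor between -0.05 and -0.009 m and angle between the z axis of carton and the x axis of sensor, either way round below 0.1 rad and linear speed of carton below 0.01 m/s); the robot touches nothing.
It fails at once if the sensing plate is pressed with more than 20 N (contact force between carton and sensor above 20 N).
It fails at once if a bystander is shifted by more than 30 mm or knocked over (distance of any of wash_bottle, spray_can, glove_box, driver from where it was at the start of the episode above 0.03 m or angle between any of wash_bottle, spray_can, driver's own z axis and vertical above 0.5 rad).
It fails at once if the carton is picked up off the cradle (height (world z) of carton above 0.08 m).
It also fails if it takes over 69 s, if anything falls off the work surface, if the arm or the gripper's body presses on something with over 40 N, if the wrist force passes 120 N, or if a joint passes its speed limit or range.

## Robot

A 6-joint arm with a two-finger parallel gripper is mounted at the origin on the work surface. World frame = base frame: x ahead of the robot, y to its left, z up, the work surface at z = 0. Lengths are in mm, angles in rad, forces in N, time in s.
With the tool pointing down it reaches from about 300 to 950 mm from the base axis. Payload 3.1 kg.
Tool frame: the origin (TCP) lies midway between the tips of the shut fingers; the grasp point (between the pads) lies arm.tcp_to_grasp behind it (arm.tcp_to_grasp is the distance from the TCP to the grasp point, in mm); z points along the fingers, y is the direction in which the jaws open and shut (so a half turn about z gives the same grasp; the last joint's range is limited). The gripper opens to 85 mm and grips with 20 to 120 N. Pads are 22 mm wide; open, the fingers measure 114 mm over their backs; the gripper's body (76 mm by 85 mm) begins 54 mm behind the grasp point. The pads swing forward as they close: fully open they stand 13 mm farther back than shut.
Start: joints at [-1.244, 0.308, 1.634, -0, 1.2, -0.07], TCP at [241.518, -576.456, 231.272] pointing down, gripper open.
Joint ranges: [-3.06, 3.06], [-0.79, 1.96], [0.05, 2.63], [-1.19, 4.34], [0.05, 2.64], [-2.94, 2.94]. Speed limits (rad/s): [2.79, 2.79, 3.14, 3.14, 3.14, 3.14].

## Interface

Orientations are given as a unit quaternion [w, x, y, z].
In Python, from station import sensors, imaging, arm, spotter gives the robot as it stands. The module is installed in compiled form; this text tells all that it offers.
- The arm moves only by the tool drive_tool, never from a script. Its argument "series" is a list of rows, each a list of 5 numbers: the finger opening in mm, from 0 to 85.4, then the shift along the world's x, y, z in mm, then the turn about the world's z in degrees. A call has exactly 5 rows; each row shifts and turns the commanded pose from where the row before left it; what a row does not reach is not made up. A row lasts 1/10 s, in which the tool goes at most 50 mm and 8.59 degrees, less where a joint would pass 70% of its speed; a pose out of reach is approached as far as the arm can. A call with a gripper value outside its range is refused whole. The fingers move at their own pace and stop on an object; the grip force is fixed at half the most. Time passes only in rows, so rows that do not move let the fingers close, or fill a call up. It gives the time, the measured TCP pose, the force and the opening at its end, in the units of the state.
- sensors.read_state(): the state, without advancing time (a new reading comes with each control period).
- imaging.get_image(name): name is "scene" or "top" or "wrist"; returns a dict with "pixels" (400x640x3 uint8, red, green, blue), "z_map" (400x640 float32, mm along the optical axis (not along the pixel's ray), 0 where there is no reading), "fx", "fy", "cx", "cy" (pixels), "cam_to_world" (4x4, takes a point from camera to world coordinates). Camera axes: x right, y up, looking along -z (the intrinsics and any distortion apply to the point x, -y, -z); pixel columns grow to the right and rows downward; lengths in mm; the calibration is good to about 2 mm. A picture is of the moment at which its call begins.
- arm.job_done(): hands the job in, once; it reports no verdict.
Trained networks look in a picture, given as the dict that the camera call returned (one of the last four; its "shot" number tells which), for a name from the list of things; names that differ only in an ending like _2 or _b are one class to them, and where a whole thing is asked for, a point or a joint stands for the part that bears it (a point fixed in the world has none). Each returns a list of dicts, best first, with "conf" (0 to 1); they miss things now and then, are a little off and sometimes report something else, mostly with a low value. They report only what shows in the picture. A call takes as long as a camera call. They do not tell look-alikes from the thing itself.
- spotter.search_frame(picture, query): "extent" ([centre column, centre row, width, height] in pixels, round what is visible of it).
- spotter.cut_out(picture, query): "region" (400x640 bool, what is visible of it) and "extent" ([centre column, centre row, width, height] in pixels, round what is visible of it).
- spotter.tip_of(picture, query): "xy" ([column, row] in pixels: a listed point, or the origin of a listed thing).
The state is a dict: "time_s": time; "joints": joint angles; "joint_vel": joint speeds; "effort": joint torques, N m; "tcp_pos": TCP position; "tool_rot": TCP orientation; "force": force on the tool from outside, world axes, zero at the start; "moment": the same for the moment, N m; "gripper_width": finger opening in mm.
Only numpy, scipy, OpenCV 4.12 (cv2) and the standard library are available. Lean on these libraries where they do the work, as an engineer would, in place of code of your own. Each camera call takes 0.05 s, during which the arm holds its last target. There are 200 camera calls.

## Working session

There is one attempt and no reset: what is moved stays moved. The work goes in short steps, Python scripts to look and compute and a tool call to move; the robot and the scene stay as the last step left them, time stands still between calls to the robot, and variables do not carry over. Pictures are saved under pics/ and viewed, about 8 in all and at most 12, crops included, and the job is handed in when it is done.

Besides the shell and the picture viewer there is one more tool, called after "Request:" as a command line: name --pt "numbers of a row" for each row, then --argument value for the rest. drive_tool: Moves the arm, as the interface text tells. Its arguments: {"type":"object","properties":{"series":{"type":"array"}},"required":["series"]}

```bash
mkdir -p pics; cat > h.py <<'E'
import numpy as np, cv2
from station import sensors, imaging, arm, spotter
def save(im,name,crop=None,scale=1):
    p=im["pixels"][:,:,::-1]
    if crop: c=crop; p=p[c[1]:c[3],c[0]:c[2]]
    cv2.imwrite("pics/"+name,cv2.resize(p,None,fx=scale,fy=scale,interpolation=cv2.INTER_CUBIC))
def cloud(im):
    z=im["z_map"].astype(float); v,u=np.mgrid[:400,:640]
    P=np.stack([(u-im["cx"])/im["fx"]*z,-(v-im["cy"])/im["fy"]*z,-z,np.ones_like(z)],-1)
    W=P@np.array(im["cam_to_world"]).T
    W=W[...,:3]; W[z==0]=np.nan
    return W
E
python3 - <<'E'
from h import *
ims={n:imaging.get_image(n) for n in("scene","top")}
for n,im in ims.items():
    save(im,n+"0.png")
    W=cloud(im)
    print(n,{k:v for k,v in im.items() if k not in("pixels","z_map","cam_to_world")},np.round(im["cam_to_world"],2).tolist())
    for q in("carton","carton_top","cradle","sensor","wash_bottle","spray_can","glove_box","driver"):
        for d in spotter.search_frame(im,q)[:3]:
            c,r=int(d["extent"][0]),int(d["extent"][1]); print(q,round(d["conf"],2),np.round(d["extent"]).tolist(),np.round(W[min(r,399),min(c,639)]))
print(sensors.read_state())
E
```

```text
scene {'fx': 381.7465906133772, 'fy': 381.7465906133772, 'cx': 316.68125091512326, 'cy': 205.39335630130074, 'shot': 1} [[-0.66, -0.43, 0.61, 1247.12], [0.75, -0.39, 0.53, 593.58], [0.01, 0.81, 0.58, 797.33], [0.0, 0.0, 0.0, 1.0]]
carton 0.88 [284.0, 188.0, 36.0, 74.0] [ 559. -143.  147.]
carton 0.85 [229.0, 202.0, 45.0, 78.0] [ 715. -224.  140.]
carton 0.56 [329.0, 174.0, 34.0, 67.0] [ 383. -106.  134.]
carton_top 0.97 [289.0, 188.0, 34.0, 68.0] [ 538. -141.  141.]
carton_top 0.65 [328.0, 174.0, 36.0, 62.0] [ 385. -108.  138.]
carton_top 0.63 [227.0, 201.0, 42.0, 77.0] [ 716. -226.  144.]
cradle 0.59 [330.0, 245.0, 137.0, 84.0] [542.  31.   5.]
sensor 0.63 [376.0, 260.0, 39.0, 43.0] [575. 218.  83.]
wash_bottle 0.64 [235.0, 146.0, 17.0, 45.0] [ 473. -497.  141.]
wash_bottle 0.32 [476.0, 300.0, 98.0, 76.0] [527. 477.  81.]
driver 0.89 [476.0, 299.0, 96.0, 73.0] [518. 474.  71.]
top {'fx': 448.8224685669283, 'fy': 448.8224685669283, 'cx': 316.2480569728042, 'cy': 200.12725517868674, 'shot': 2} [[0.04, 0.98, -0.21, 202.79], [-1.0, 0.04, -0.01, -25.79], [-0.0, 0.21, 0.98, 1770.15], [0.0
[... 772 characters left out ...]
 [ 568. -482.  198.]
{'time_s': 0.9, 'joints': array([-1.24368922e+00,  3.08051626e-01,  1.63377334e+00,  2.13263235e-05,
        1.19966869e+00, -6.97016952e-02]), 'joint_vel': array([ 0.00038853, -0.00050097,  0.00152952,  0.00063549,  0.00033579,
        0.00050229]), 'effort': array([-7.66344638e-04, -4.15276337e+01, -2.77087033e+01, -1.75530886e-04,
        7.65221921e-04, -6.22137392e-06]), 'tcp_pos': array([ 241.53893143, -576.47808058,  231.31491137]), 'tool_rot': array([4.78147183e-05, 9.80383088e-01, 1.97101494e-01, 1.62083582e-05]), 'force': array([ 0.63369866, -0.42504593, -0.61738767]), 'moment': array([-0.01051087, -0.01605021,  0.03765695]), 'gripper_width': 85.45363305891257}
```

```bash
python3 - <<'E'
from h import *
a=imaging.get_image("scene"); b=imaging.get_image("top")
save(a,"s1.png",(180,100,440,320),3); save(b,"t1.png",(170,120,500,300),2.4)
W=cloud(b)
# carton top face
m=(abs(W[...,2]-212)<8)&(abs(W[...,0]-500)<90)&(abs(W[...,1]+165)<90)
p=W[m][:,:2]; print("top",len(p),cv2.minAreaRect(p.astype(np.float32)),p.mean(0))
hsv=cv2.cvtColor(b["pixels"],cv2.COLOR_RGB2HSV)
blue=(hsv[...,0]>100)&(hsv[...,0]<130)&(hsv[...,1]>110)&(W[...,2]>12)&(W[...,2]<40)&(abs(W[...,0]-515)<130)&(abs(W[...,1])<350)
p=W[blue]; print("rails",len(p))
r=cv2.minAreaRect(p[:,:2].astype(np.float32)); print(r,cv2.boxPoints(r))
g=(W[...,2]>60)&(W[...,2]<95)&(abs(W[...,0]-520)<90)&(abs(W[...,1]-200)<80)
r=cv2.minAreaRect(W[g][:,:2].astype(np.float32)); print("sens",r,cv2.boxPoints(r))
E
```

```text
top 404 ((516.635498046875, -175.3516845703125), (70.33219909667969, 91.19811248779297), 86.95413208007812) [ 513.95582764 -174.52110151]
rails 324
((521.285400390625, -26.686370849609375), (440.1335754394531, 127.94873046875), 87.08876037597656) [[ 446.21664 -243.21996]
 [ 574.00024 -249.71834]
 [ 596.3541   189.84721]
 [ 468.57056  196.3456 ]]
sens ((530.5748901367188, 193.0958709716797), (58.65242004394531, 96.43431854248047), 87.0866470336914) [[480.9295  166.25824]
 [577.2392  161.3569 ]
 [580.2203  219.9335 ]
 [483.91058 224.83484]]
```

View pics/s1.png

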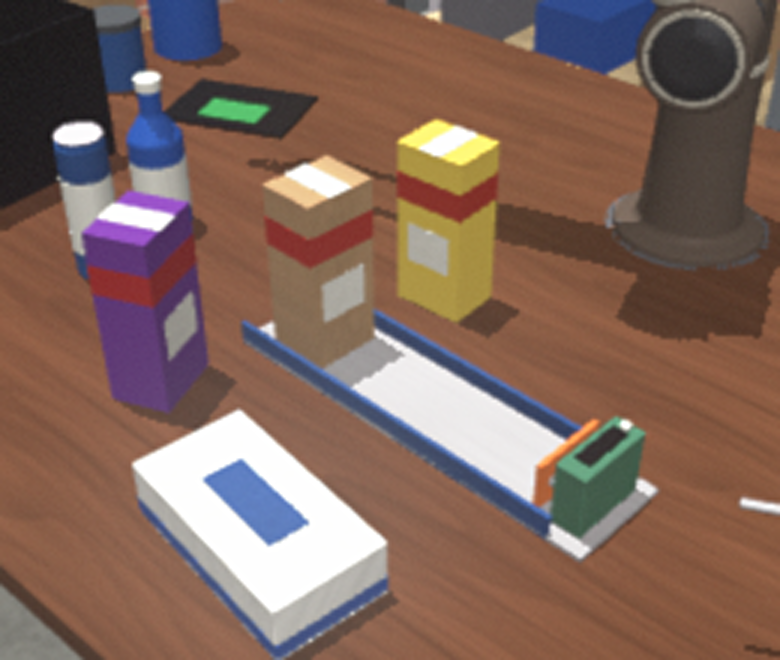

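View pics/t1.png

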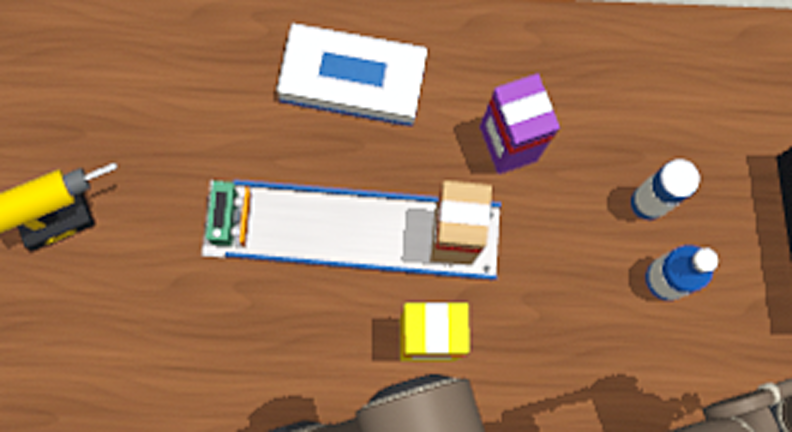

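s1.png/t1.png show three boxes that could be taken for the carton. The brown one stands in the blue-railed cradle (scene ~286,187; top ~365,213). The purple one (scene 228,200) and the yellow one (scene 329,173) stand on the bench outside it. I choose the brown one, and the crop confirms it. Cradle axis ≈ (0.051, 0.999), carton centre ≈ (514, -175), plate near y ≈ 164. Next I go behind the carton, fingers 40 mm open across the cradle.

Request:
drive_tool --pt "40 20 32 4 6.4" --pt "40 20 32 4 6.4" --pt "40 27 32 0 6.4" --pt "40 27 32 0 6.4" --pt "40 27 32 0 6.4"

```text
time_s: 1.5
tcp_pos: [363.3, -415.3, 239.5]
tool_rot: [0.0, 0.887, 0.461, 0.0]
force: [1.2, 0.2, -1.1]
gripper_width: 40.5
```

Request:
drive_tool --pt "40 28 32 0 6.4" --pt "40 28 32 0 6.4" --pt "40 30 32 0 6.4" --pt "40 30 32 0 6.4" --pt "40 31 27 0 6.4"

```text
time_s: 2.0
tcp_pos: [510.5, -259.6, 239.5]
tool_rot: [0.0, 0.725, 0.689, 0.0]
force: [0.7, -0.6, -0.7]
gripper_width: 39.9
```

Request:
drive_tool --pt "40 0 0 -10 0.4" --pt "40 0 0 -10 0" --pt "40 0 0 -15 0" --pt "40 0 0 -15 0" --pt "40 0 0 0 0"

```text
time_s: 2.5
tcp_pos: [506.4, -261.1, 185.4]
tool_rot: [-0.003, 0.725, 0.688, -0.001]
force: [-0.5, 0.8, 0.8]
gripper_width: 40.1
```

```bash
python3 - <<'E'
from h import *
a=imaging.get_image("scene"); s=sensors.read_state(); print(s["tcp_pos"],s["joints"],s["force"],s["joint_vel"])
save(a,"s2.png",(180,20,500,260),2.4)
E
```

```text
[ 507.37692923 -261.52342228  186.91365253] [-5.52153950e-01  2.54202864e-01  1.79885224e+00 -1.05254075e-04
  1.09321550e+00 -5.00009516e-01] [ 0.38401494 -0.05387166 -0.32375033] [ 0.00509839 -0.02094513 -0.03746062  0.00116781  0.00414285 -0.00076643]
```

View pics/s2.png

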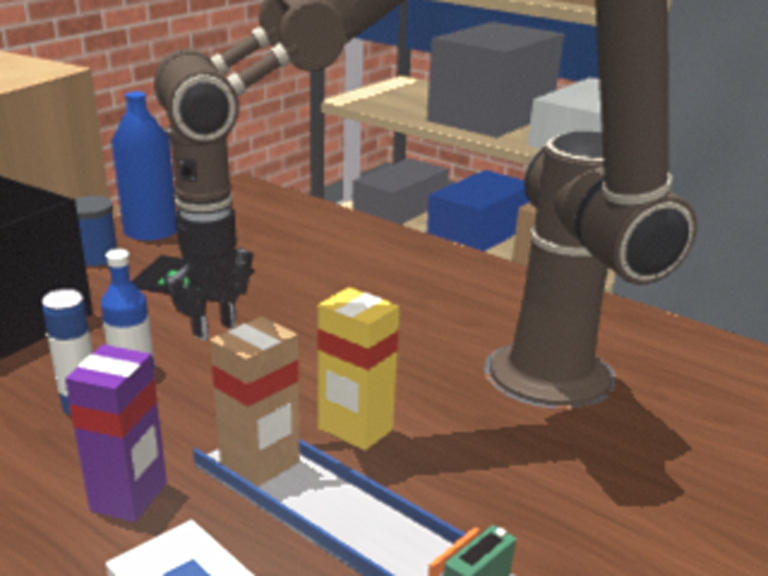

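s2.png shows the open fingers behind the brown carton (~200-235,320), with the forearm well above the yellow box. Now the push, slowly.

Request:
drive_tool --pt "40 0.5 10 0 0" --pt "40 0.5 10 0 0" --pt "40 0.5 6 0 0" --pt "40 0.2 4 0 0" --pt "40 0.2 4 0 0"

```text
time_s: 3.05
tcp_pos: [511.8, -226.9, 189.8]
tool_rot: [0.0, 0.724, 0.689, 0.0]
force: [0.0, -0.2, -0.8]
gripper_width: 40.1
```

Request:
drive_tool --pt "40 0.3 5 0 0" --pt "40 0.3 5 0 0" --pt "40 0.2 5 0 0" --pt "40 0.2 5 0 0" --pt "40 0.2 5 0 0"

```text
time_s: 3.55
tcp_pos: [512.7, -202.2, 189.4]
tool_rot: [0.0, 0.725, 0.689, 0.0]
force: [0.2, -0.9, 0.1]
gripper_width: 40.3
```

Request:
drive_tool --pt "40 0.3 5 0 0" --pt "40 0.3 5 0 0" --pt "40 0.2 5 0 0" --pt "40 0.2 5 0 0" --pt "40 0.2 5 0 0"

```text
time_s: 4.05
tcp_pos: [513.8, -176.9, 189.2]
tool_rot: [-0.0, 0.725, 0.689, 0.0]
force: [-0.3, -0.3, 0.1]
gripper_width: 40.1
```

```bash
python3 - <<'E'
from h import *
a=imaging.get_image("scene"); s=sensors.read_state(); print(s["tcp_pos"],s["force"])
save(a,"s3.png",(180,20,500,260),2.4)
E
```

```text
[ 513.66850366 -176.12836129  189.0983891 ] [-0.81893143 -0.32551011 -0.29417755]
```

View pics/s3.png

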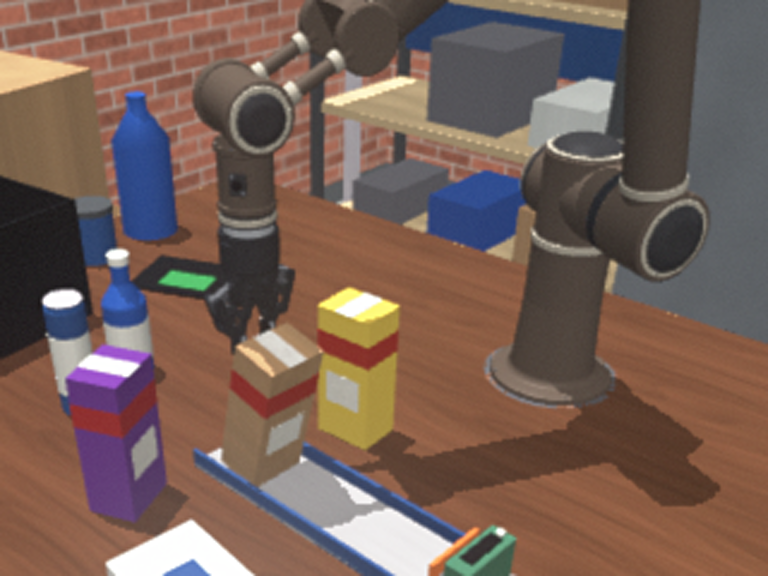

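s3.png: the carton is tilting forward (top at ~278,345) and its base has not slid. I keep pushing.

Request:
drive_tool --pt "40 0.3 5 0 0" --pt "40 0.3 5 0 0" --pt "40 0.2 5 0 0" --pt "40 0.2 5 0 0" --pt "40 0.2 4 0 0"

```text
time_s: 4.6
tcp_pos: [514.9, -152.9, 189.2]
tool_rot: [-0.0, 0.725, 0.689, -0.0]
force: [-0.1, 0.5, 0.4]
gripper_width: 40.3
```

```bash
cat > look.py <<'E'
from h import *
b=imaging.get_image("top"); W=cloud(b); s=sensors.read_state(); print(s["tcp_pos"],s["force"],s["time_s"])
for z0,z1,t in((68,84,"lying"),(100,225,"high")):
    m=(W[...,2]>z0)&(W[...,2]<z1)&(abs(W[...,0]-518)<65)&(W[...,1]>-260)&(W[...,1]<160)
    p=W[m]
    if len(p)>30: r=cv2.minAreaRect(p[:,:2].astype(np.float32)); print(t,len(p),r,"y",p[:,1].min(),p[:,1].max(),"z",np.median(p[:,2]))
E
python3 look.py
```

```text
[ 514.94562149 -152.4022084   189.19093749] [-0.39439333  0.25346891 -1.3640471 ] 4.65
high 196 ((521.8214721679688, -99.12274169921875), (86.62468719482422, 82.99827575683594), 0.013752361759543419) y -140.62548727752542 -57.630771666054486 z 206.3499299606391
```

Request:
drive_tool --pt "40 0.3 5 0 0" --pt "40 0.3 5 0 0" --pt "40 0 0 0 0" --pt "40 0 0 0 0" --pt "40 0 0 0 0"

```text
time_s: 5.15
tcp_pos: [515.7, -143.6, 189.3]
tool_rot: [0.0, 0.725, 0.689, -0.0]
force: [0.1, 0.6, -0.1]
gripper_width: 40.0
```

```bash
python3 look.py
```

```text
[ 515.64853261 -143.60017839  189.29259858] [ 0.03297813  0.83387972 -1.13912582] 5.2
lying 847 ((525.1963500976562, -32.46583557128906), (208.7413787841797, 92.00639343261719), 87.33491516113281) y -136.75930464213084 73.02112655519196 z 76.73239797088013
```

Carton lies flat and square (z 77, y -137 to 73), about 90 mm short of the plate. Back off, lower, then push on its underside end.

Request:
drive_tool --pt "40 0 -10 0 0" --pt "40 0 -15 0 0" --pt "40 0 -15 0 0" --pt "40 1 0 -20 0" --pt "40 1 0 -30 0"

```text
time_s: 5.7
tcp_pos: [519.9, -186.6, 141.2]
tool_rot: [0.003, 0.725, 0.688, 0.001]
force: [-0.1, 0.0, -0.6]
gripper_width: 39.9
```

Request:
drive_tool --pt "40 1 0 -35 0" --pt "40 1 0 -30 0" --pt "40 0 0 -18 0" --pt "40 0 0 -6 0" --pt "40 0 0 0 0"

```text
time_s: 6.2
tcp_pos: [518.9, -184.2, 49.4]
tool_rot: [-0.001, 0.725, 0.689, -0.0]
force: [-0.1, -0.6, -0.1]
gripper_width: 40.3
```

Request:
drive_tool --pt "40 0.5 10 0 0" --pt "40 0.5 10 0 0" --pt "40 0.3 6 0 0" --pt "40 0.3 5 0 0" --pt "40 0.3 5 0 0"

```text
time_s: 6.7
tcp_pos: [522.0, -147.0, 50.9]
tool_rot: [0.001, 0.724, 0.69, 0.0]
force: [0.4, -3.4, 1.8]
gripper_width: 40.2
```

```bash
python3 look.py
```

```text
[ 521.99275361 -146.48092412   50.78638788] [-0.49860254  1.09194881 -0.39123656] 6.75
lying 822 ((524.68310546875, -20.978271484375), (187.77621459960938, 91.94446563720703), 86.37455749511719) y -116.57206098457061 73.61045677266077 z 76.90947573962228
```

Request:
drive_tool --pt "40 0.3 6 0 0" --pt "40 0.3 6 0 0" --pt "40 0.3 6 0 0" --pt "40 0.3 6 0 0" --pt "40 0.3 6 0 0"

```text
time_s: 7.25
tcp_pos: [523.4, -117.3, 50.6]
tool_rot: [0.0, 0.725, 0.689, 0.0]
force: [-0.0, -3.4, 2.0]
gripper_width: 40.0
```

Request:
drive_tool --pt "40 0.3 6 0 0" --pt "40 0.3 6 0 0" --pt "40 0.3 6 0 0" --pt "40 0.3 5 0 0" --pt "40 0.3 4 0 0"

```text
time_s: 7.75
tcp_pos: [524.3, -89.9, 50.2]
tool_rot: [-0.0, 0.724, 0.689, -0.0]
force: [-0.5, -3.3, 2.3]
gripper_width: 40.1
```

Request:
drive_tool --pt "40 0.2 4 0 0" --pt "40 0.2 4 0 0" --pt "40 0.1 2 0 0" --pt "40 0 0 0 0" --pt "40 0 0 0 0"

```text
time_s: 8.25
tcp_pos: [524.6, -79.8, 49.9]
tool_rot: [-0.001, 0.725, 0.689, 0.0]
force: [0.2, -0.7, -0.7]
gripper_width: 40.3
```

```bash
python3 look.py; python3 - <<'E'
from h import *
b=imaging.get_image("top"); save(b,"t2.png",(230,170,390,270),5)
W=cloud(b); hsv=cv2.cvtColor(b["pixels"],cv2.COLOR_RGB2HSV)
o=(hsv[...,0]>5)&(hsv[...,0]<20)&(hsv[...,1]>190)&(hsv[...,2]>150)&(abs(W[...,0]-525)<80)&(W[...,1]>120)&(W[...,1]<200)
p=W[o]; print(len(p),np.nanpercentile(p,[0,10,50,90,100],axis=0))
E
```

```text
[524.46726121 -79.80575643  49.84035696] [-0.29197964 -0.1988888   0.65398906] 8.3
lying 809 ((527.8955688476562, 48.47197341918945), (182.07603454589844, 90.66998291015625), 86.8509292602539) y -43.6910932514111 139.85557518741035 z 76.57349929384645
15 [[487.3644341  162.53585565  49.31580956]
 [501.28727326 162.58381866  54.02716059]
 [549.88644701 163.7746372   63.72198695]
 [568.76280952 165.98087774  71.48297274]
 [575.17655057 167.63965644  72.70898401]]
```

View pics/t2.png

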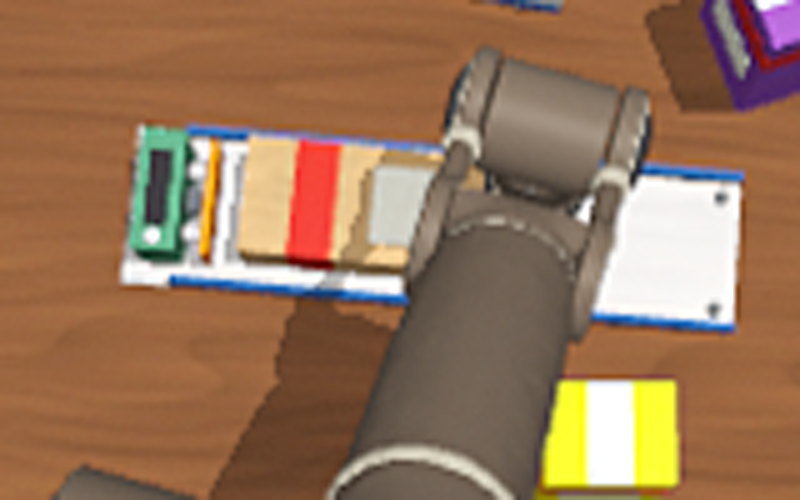

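t2.png: carton straight in the cradle, top end at column ~240, plate at ~210, i.e. a gap of about 22 mm. Close in gently.

Request:
drive_tool --pt "40 0.2 4 0 0" --pt "40 0.2 4 0 0" --pt "40 0.2 4 0 0" --pt "40 0.1 2 0 0" --pt "40 0.1 1 0 0"

```text
time_s: 8.85
tcp_pos: [525.6, -65.1, 50.2]
tool_rot: [-0.0, 0.724, 0.689, -0.0]
force: [0.3, -1.2, -0.6]
gripper_width: 39.8
```

Request:
drive_tool --pt "40 0 0.4 0 0" --pt "40 0 0.4 0 0" --pt "40 0 0.4 0 0" --pt "40 0 0.4 0 0" --pt "40 0 0.4 0 0"

```text
time_s: 9.35
tcp_pos: [525.8, -63.5, 50.3]
tool_rot: [0.0, 0.725, 0.689, 0.0]
force: [0.4, -1.6, -0.8]
gripper_width: 40.0
```

Request:
drive_tool --pt "40 0 0.4 0 0" --pt "40 0 0.4 0 0" --pt "40 0 0.4 0 0" --pt "40 0 0.2 0 0" --pt "40 0 0 0 0"

```text
time_s: 9.85
tcp_pos: [525.9, -62.0, 50.3]
tool_rot: [0.0, 0.725, 0.689, 0.0]
force: [0.3, -1.3, -1.4]
gripper_width: 39.9
```

Request:
drive_tool --pt "40 0 0.4 0 0" --pt "40 0 0.4 0 0" --pt "40 0 0.4 0 0" --pt "40 0 0.2 0 0" --pt "40 0 0 0 0"

```text
time_s: 10.35
tcp_pos: [525.9, -60.6, 50.3]
tool_rot: [0.0, 0.725, 0.689, 0.0]
force: [0.6, -1.0, -0.5]
gripper_width: 39.6
```

Request:
drive_tool --pt "40 0 0.4 0 0" --pt "40 0 0.4 0 0" --pt "40 0 0.4 0 0" --pt "40 0 0.2 0 0" --pt "40 0 0 0 0"

```text
time_s: 10.85
tcp_pos: [525.8, -59.2, 50.3]
tool_rot: [0.0, 0.725, 0.689, 0.0]
force: [0.3, -1.3, -1.1]
gripper_width: 40.1
```

Request:
drive_tool --pt "40 0 0.4 0 0" --pt "40 0 0.4 0 0" --pt "40 0 0.4 0 0" --pt "40 0 0.2 0 0" --pt "40 0 0 0 0"

```text
time_s: 11.35
tcp_pos: [525.9, -57.8, 50.3]
tool_rot: [0.0, 0.725, 0.689, 0.0]
force: [-0.2, -2.2, 0.5]
gripper_width: 39.6
```

Request:
drive_tool --pt "40 0 0.3 0 0" --pt "40 0 0.3 0 0" --pt "40 0 0.2 0 0" --pt "40 0 0 0 0" --pt "40 0 0 0 0"

```text
time_s: 11.85
tcp_pos: [525.8, -57.0, 50.3]
tool_rot: [-0.0, 0.725, 0.689, 0.0]
force: [-0.6, -2.3, 0.1]
gripper_width: 39.7
```

Request:
drive_tool --pt "40 0 0.3 0 0" --pt "40 0 0.3 0 0" --pt "40 0 0.2 0 0" --pt "40 0 0 0 0" --pt "40 0 0 0 0"

```text
time_s: 12.35
tcp_pos: [525.9, -56.2, 50.3]
tool_rot: [0.0, 0.725, 0.689, 0.0]
force: [0.7, -1.4, -0.2]
gripper_width: 40.1
```

Request:
drive_tool --pt "40 0 0.3 0 0" --pt "40 0 0.3 0 0" --pt "40 0 0.2 0 0" --pt "40 0 0.2 0 0" --pt "40 0 0 0 0"

```text
time_s: 12.85
tcp_pos: [525.9, -55.4, 50.3]
tool_rot: [0.0, 0.725, 0.689, -0.0]
force: [-0.2, -3.3, 1.0]
gripper_width: 40.2
```

Request:
drive_tool --pt "40 0 0.3 0 0" --pt "40 0 0.2 0 0" --pt "40 0 0.2 0 0" --pt "40 0 0 0 0" --pt "40 0 0 0 0"

```text
time_s: 13.35
tcp_pos: [526.0, -55.0, 50.3]
tool_rot: [0.0, 0.724, 0.689, -0.0]
force: [0.9, -5.0, 0.1]
gripper_width: 40.1
```

Contact: the force is rising and the tool moves less than commanded.

Request:
drive_tool --pt "40 0 0.3 0 0" --pt "40 0 0.3 0 0" --pt "40 0 0.2 0 0" --pt "40 0 0 0 0" --pt "40 0 0 0 0"

```text
time_s: 13.85
tcp_pos: [526.2, -54.6, 50.4]
tool_rot: [0.001, 0.724, 0.69, -0.0]
force: [-0.7, -6.8, -1.3]
gripper_width: 40.1
```

Request:
drive_tool --pt "40 0 0.3 0 0" --pt "40 0 0.3 0 0" --pt "40 0 0.3 0 0" --pt "40 0 0 0 0" --pt "40 0 0 0 0"

```text
time_s: 14.35
tcp_pos: [526.5, -54.3, 50.5]
tool_rot: [0.001, 0.724, 0.69, -0.0]
force: [1.1, -7.9, -1.6]
gripper_width: 40.0
```

Request:
drive_tool --pt "40 0 0.4 0 0" --pt "40 0 0.4 0 0" --pt "40 0 0.4 0 0" --pt "40 0 0.2 0 0" --pt "40 0 0 0 0"

```text
time_s: 14.85
tcp_pos: [526.7, -53.9, 50.7]
tool_rot: [0.002, 0.724, 0.69, -0.001]
force: [1.0, -11.7, -0.4]
gripper_width: 40.0
```

Request:
drive_tool --pt "40 0 0.2 0 0" --pt "40 0 0 0 0" --pt "40 0 0 0 0" --pt "40 0 0 0 0" --pt "40 0 0 0 0"

```text
time_s: 15.35
tcp_pos: [526.7, -53.8, 50.7]
tool_rot: [0.002, 0.724, 0.69, -0.001]
force: [0.9, -12.1, -1.3]
gripper_width: 40.1
```

Request:
drive_tool --pt "40 0 0.3 0 0" --pt "40 0 0 0 0" --pt "40 0 0 0 0" --pt "40 0 0 0 0" --pt "40 0 0 0 0"

```text
time_s: 15.85
tcp_pos: [526.7, -53.7, 50.7]
tool_rot: [0.002, 0.724, 0.69, -0.001]
force: [-0.3, -12.2, -0.5]
gripper_width: 40.0
```

Request:
drive_tool --pt "40 0 -1 0 0" --pt "40 0 -1 0 0" --pt "40 0 -2 0 0" --pt "40 0 -4 0 0" --pt "40 -0.3 -8 0 0"

```text
time_s: 16.35
tcp_pos: [525.0, -66.1, 50.0]
tool_rot: [-0.001, 0.724, 0.689, 0.0]
force: [0.7, 0.2, 0.3]
gripper_width: 39.7
```

Request:
drive_tool --pt "40 -1 -15 0 0" --pt "40 -1 -20 0 0" --pt "40 -1 -20 10 0" --pt "40 -1 -10 20 0" --pt "40 0 0 30 0"

```text
time_s: 16.85
tcp_pos: [519.5, -133.5, 109.1]
tool_rot: [-0.002, 0.725, 0.688, -0.001]
force: [-0.1, 0.8, 0.1]
gripper_width: 40.1
```

Request:
drive_tool --pt "40 0 0 35 0" --pt "40 0 -30 35 0" --pt "40 0 -30 30 0" --pt "40 0 -10 10 0" --pt "40 0 0 0 0"

```text
time_s: 17.35
tcp_pos: [522.4, -204.0, 222.1]
tool_rot: [0.002, 0.726, 0.688, 0.001]
force: [-1.1, 0.1, 0.0]
gripper_width: 40.0
```

```bash
python3 look.py; python3 - <<'E'
from h import *
b=imaging.get_image("top"); save(b,"t3.png",(170,120,500,300),2.4)
E
```

```text
[ 521.08884091 -202.28136444  219.96580643] [-0.22600919  0.23844205 -0.91881004] 17.4
lying 1178 ((529.02978515625, 57.53355026245117), (206.57334899902344, 92.22686767578125), 87.3227310180664) y -47.10974341779165 159.70022754693727 z 76.67453523457402
```

View pics/t3.png

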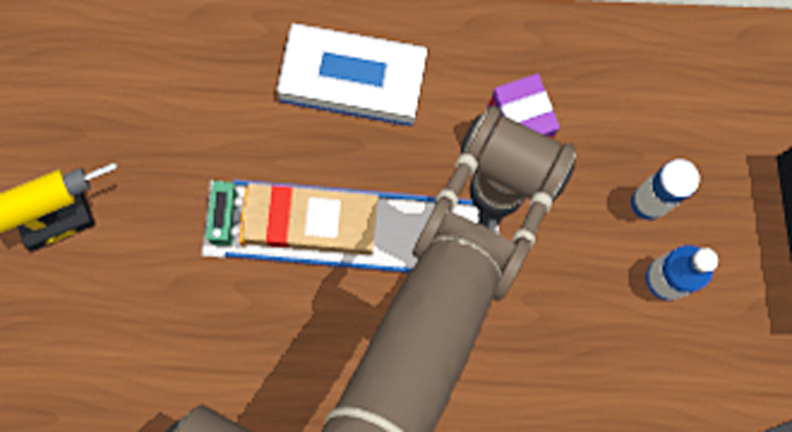

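t3.png: the carton lies square in the cradle (columns ~240-378), touching the plate. The gripper is clear and the bystanders are where they were.

```bash
python3 -c "
from station import arm; print(arm.job_done())"
```

```text
the job is handed in; nothing more can be done
None
```

I toppled the brown carton towards the sensing plate, slid it along the cradle and pressed it on the plate. I then backed the gripper off and handed the job in at about 17.4 s; no verdict is reported.

- **Topple:** it came down flat and square, with its top end about 90 mm short of the plate.
- **Press:** the wrist force held at about 12 N for 1 s. Allowing for 1–3 N of sliding friction, that is roughly 9–11 N on the plate, and the tool's 1.7 mm of travel after contact fits that. The plate force itself could not be read directly.
- **Final position:** the last picture shows the carton lying level and within about 0.5° of square. By the press, its top end is at the plate, about 22 mm in front of the housing. My measuring window stopped at y = 160 mm, so I judged that last edge from the contact and the picture, not from a number.
- **Surroundings:** the gripper is clear. By eye, the glove box, bottle, can and driver had not moved. I did not measure their positions again.

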